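# Stop-button check on the bench sieve shaker

## Task

Check the stop button of the bench sieve shaker and start it again, using only the fingertips or the outside of the fingers: press the big three-eared mushroom button straight down until it latches in, then push an ear round clockwise (seen from above) until the button pops back up, and let it spring back; last, press the small round start button beside it fully in and let go. Do not grip or lift anything, do not shove the shaker about, and leave the things standing around it where they are.

Things in the scene. Friction and masses are not known exactly. Their poses are not given: they have to be found in the camera images.
- shaker: Bench sieve shaker, loose on the bench, about 3 kg: grey housing 250 (x) x 200 (y) mm, flat top panel 60 mm above the bench. Origin: centre of its underside; z up; controls on its -x half, yaw up to 0.5 either way. A closed brass sieve, 104 mm across, stands at own x +55 mm; its knob ends 116 mm above the bench. Own x, y of the stop button's axis: -60, +35 mm; of the start button's: -60, -65 mm.
- stop_top (a point): Top centre of the black mushroom stop button, 108 mm above the bench when out, 100 when latched. Head: dome 52 mm across with three rounded ears, 120 degrees apart, each 18 mm wide, 16 mm thick (z), reaching 52 mm from the axis, one towards the shaker's +y when not twisted. Undersides of dome and ears lie 24 mm below this point. A finger can go down between two ears.
- stop_ear (a point): Point on the upper face of the ear that points to the shaker's +y side, 43 mm from the button's axis, at the middle of the ear's rounded end (radius 9 mm); 8 mm below stop_top. It turns and sinks with the head.
- stop_press (a joint): How far the stop button is pressed in, m: 0 out, 0.008 fully in. It takes about 8 N; past the middle (0.004) it snaps in and stays latched with nothing touching it, else it snaps out again.
- stop_twist (a joint): Twist of the stop button's head, rad: 0 at rest, grows as the head turns clockwise seen from above, stop at 1.0. A light spring (up to about 0.06 N m) turns it back when it is let go. With the button latched in, twisting raises it 5.5 mm per rad; at about 0.7 to 0.8 it snaps out. Twist it before pressing and it cannot be pressed in fully.
- start_top (a point): Centre of the top of the start button: a plain flat-topped black button of 28 mm diameter in a low collar, 72 mm above the bench, 100 mm from the stop button's axis.
- start_press (a joint): How far the start button is pressed in, m: 0 out, 0.005 fully in (4.5 N); it springs out when let go.
- vial: Small specimen vial, 20 mm diameter, 51 mm high, standing loose near the left (+y) side of the shaker; origin at its underside. Leave alone.
- rubber_block: Eraser in a card sleeve, 20 x 42 mm, 12 mm high, lying loose near the right (-y) side of the shaker; origin at its underside. Leave alone.
- brass_weight: Small brass balance weight, 22 mm diameter, 22 mm high, loose near the left side of the shaker; origin at its underside. Leave alone.
- jar: Glue jar with a screw cap, 59 mm diameter, 74 mm high, loose near the right side of the shaker; origin at its underside. Leave alone.

How it is judged:
By the outcome, as a careful person would: the job done as asked, in the order asked, and still so for the second after the job is handed in, with the robot touching nothing.
It also fails if it takes over 51 s, if anything falls off the work surface, if the arm or the gripper's body presses on something with over 40 N, if the wrist force passes 120 N, or if a joint passes its speed limit or range.

## Robot

A 6-joint arm with a two-finger parallel gripper is mounted at the origin on a cart in front of the work surface, level with it; the furniture and walls round the work are solid. World frame = base frame: x ahead of the robot, y to its left, z up, the work surface at z = 0. Lengths are in mm, angles in rad, forces in N, time in s.
With the tool pointing down it reaches from about 350 to 775 mm from the base axis. Payload 7.3 kg.
Tool frame: the origin (TCP) lies at the very end of the fingers, on their centre line; the grasp point (between the pads) lies 19 mm behind it; z points along the fingers, y is the line along which they close (so a half turn about z gives the same grasp; the last joint's range is limited). The gripper opens to 92 mm and grips with 3 to 60 N. Pads are 19 mm wide; open, the fingers measure 130 mm over their backs; the gripper's body (75 mm by 190 mm) begins 47 mm behind the grasp point.
Start: joints at [-0.146, 0.342, 1.524, -0, 1.275, -0.146], TCP at [525.019, 0.019, 226.741] pointing down, gripper open.
Joint ranges: [-2.53, 2.53], [-0.77, 2.02], [0.04, 2.7], [-1, 4.14], [0.28, 2.66], [-3.11, 3.11]. Speed limits (rad/s): [2.57, 2.57, 3.14, 3.14, 3.14, 3.14].

## Interface

Orientations are given as [roll, pitch, yaw] about the fixed x, y, z axes, in that order (R = Rz(yaw) Ry(pitch) Rx(roll)).
In Python, from plant import bot gives the robot as it stands.
- The arm moves only by the tool jog_arm, never from a script. Its argument "targets" is a list of rows, each an object with "xyz": the shift along the tool's x, y, z as a fraction of full scale, a list of three; "spin": the turn about the tool's z as a fraction of full scale. In form: [{"xyz": [x, y, z], "spin": spin}, ...]. A call has exactly 10 rows; each row shifts and turns the commanded pose from where the row before left it, along the tool's axes as they then stand; what a row does not reach is not made up. Full scale, the value 1, is 80 mm for a shift and 0.1 rad for a turn. A row lasts 1/8 s, in which the tool goes at most 62.5 mm and 10.7 degrees, less where a joint would pass 70% of its speed; a pose out of reach is approached as far as the arm can. A call with a number of a shift or a turn outside -1 to 1 is refused whole. A call with a gripper value outside its range is refused whole. "gripper" is the opening in per cent of the stroke, from 0 (shut) to 100 (fully open), set as the call begins (left out, the last holds). The fingers move at their own pace and stop on an object; the grip force is fixed at half the most. Time passes only in rows, so rows that do not move let the fingers close, or fill a call up. It gives the time, the measured TCP pose, the force, the opening and the grip force at its end, in the units of the state.
- bot.get_obs(): the state, without advancing time (a new reading comes with each control period).
- bot.capture(name): name is "scene" or "side" or "wrist"; returns the picture (400x640x3 uint8, blue, green, red); there is no depth.
- bot.get_calibration(name): a dict with "vfov" (degrees; the focal length in pixels is half the picture's height over the tangent of half this angle, whatever the lens; pixels are square), "cx", "cy" (the principal point, pixels), "k1" (the pictures are not rectified: a ray, as slopes to the right and down, at radius r is drawn at 1 + k1 r^2 times it, then the intrinsics apply), "eye" and "rotation" of the camera in the world. Camera axes: x right, y down, z forward; pixel columns grow to the right and rows downward; lengths in mm; the calibration is good to about 2 mm. A picture is of the moment at which its call begins: read the wrist's pose just before it. get_calibration takes no time and is no camera call; for the wrist camera it gives the pose at the moment of the call.
- bot.close_job(): hands the job in; it is judged then, once.
The state is a dict: "time": time; "joint_positions": joint angles; "dq": joint speeds; "tau": joint torques, N m; "tool_pos": TCP position; "tcp_rot": TCP orientation; "contact_force": force on the tool from outside, world axes, zero at the start; "moment": the same for the moment, N m; "grip_width": finger opening in mm; "finger_force": force on a finger pad.
Only numpy, scipy, OpenCV 4.12 (cv2) and the standard library are available. Lean on these libraries where they do the work, as an engineer would, in place of code of your own. Each camera call takes 0.05 s, during which the arm holds its last target. There are 200 camera calls.

## Working session

There is one attempt and no reset: what is moved stays moved. The work goes in short steps, Python scripts to look and compute and a tool call to move; the robot and the scene stay as the last step left them, time stands still between calls to the robot, and variables do not carry over. Pictures are saved under pics/ and viewed, at most 10 in all, crops included, and the job is handed in when it is done.

Besides the shell and the picture viewer there is one more tool, called as name(argument=value, ...) on one line, values as JSON. jog_arm: Moves the arm, as the interface text tells. Shift numbers are shares of 80 mm and turn numbers shares of 0.1 rad, none past 1 either way. Its arguments: {"type":"object","properties":{"targets":{"type":"array","items":{"type":"object","properties":{"xyz":{"type":"array","items":{"type":"number"}},"spin":{"type":"number"}}}},"gripper":{"type":"number"}},"required":["targets"]}

```bash
mkdir -p pics
python3 - <<'E'
from plant import bot
import cv2
o=bot.get_obs();print(o['time'],o['tool_pos'],o['tcp_rot'],o['grip_width'])
for n in ['scene','side','wrist']:
    c=bot.get_calibration(n);print(n,c)
    cv2.imwrite(f'pics/{n}0.png',bot.capture(n))
E
```

```text
0.0 [5.24592353e+02 6.33565610e-02 2.26052128e+02] [-3.14005306e+00 -2.15503321e-04  1.57076374e+00] 92.20760922589349
scene {'vfov': 47.08667338644999, 'cx': 316.56111887080937, 'cy': 203.9276359395561, 'k1': -0.008205646020876502, 'eye': array([199.36117106, 737.00088037, 481.74329767]), 'rotation': array([-2.01541361, -0.02688336, -2.65362238])}
side {'vfov': 42.358564132458696, 'cx': 325.30299148267454, 'cy': 203.68218158210297, 'k1': 0.04110206737843411, 'eye': array([ 152.07764955, -927.69152508,  797.83537375]), 'rotation': array([-2.1450496 ,  0.01021109, -0.40360689])}
wrist {'vfov': 71.44719070348782, 'cx': 319.8090093340905, 'cy': 193.50746039564342, 'k1': -0.04480836257491623, 'eye': array([524.93367836,  72.5198123 , 384.70255233]), 'rotation': array([ 2.86590511e+00,  4.19136007e-04, -7.41227756e-05])}
```

View pics/wrist0.png

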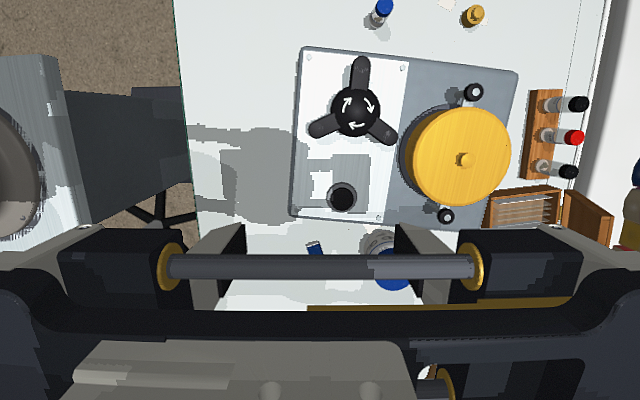

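View pics/scene0.png

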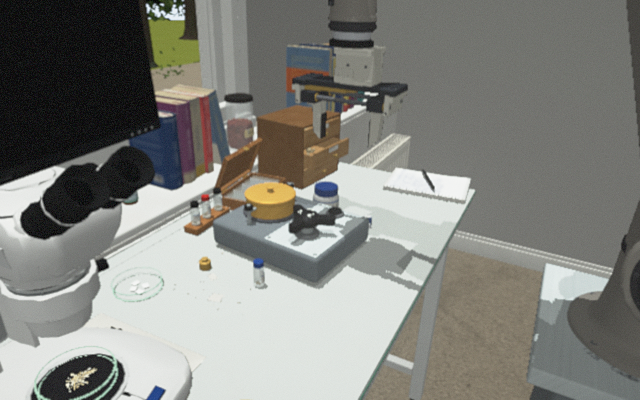

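View pics/side0.png

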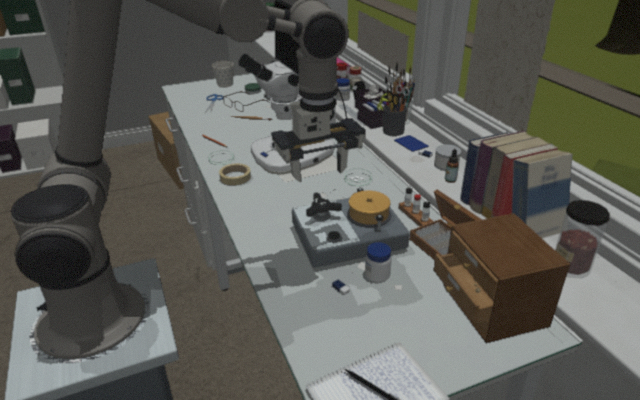

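```bash
cat > h.py <<'E'
import numpy as np, cv2
from scipy.spatial.transform import Rotation as R
def ray(c,u,v):
    f=200/np.tan(np.radians(c['vfov']/2))
    K=np.array([[f,0,c['cx']],[0,f,c['cy']],[0,0,1]])
    p=cv2.undistortPoints(np.array([[[u,v]]],float),K,np.array([c['k1'],0,0,0,0.]))[0,0]
    return R.from_euler('xyz',c['rotation']).apply([p[0],p[1],1])
def at(c,u,v,z):
    d=ray(c,u,v);e=np.array(c['eye']);return (e+d*(z-e[2])/d[2])[:2].round(1)
def px(c,P):
    f=200/np.tan(np.radians(c['vfov']/2))
    q=R.from_euler('xyz',c['rotation']).inv().apply(np.array(P,float)-c['eye'])
    s=q[:2]/q[2];s=s*(1+c['k1']*(s@s));return f*s+[c['cx'],c['cy']]
E
python3 - <<'E'
from plant import bot
from h import *
c=bot.get_calibration('wrist')
for n,u,v,z in [('stop',357,112,108),('eartip',361,57,92),('start',342,197,72),('TL',301,47,60),('BL',290,216,60),('TR',518,72,60),('vial',384,6,51),('wt',477,11,22),('jar',390,275,74),('eraser',315,248,12),('knob',464,160,116)]:
    print(n,at(c,u,v,z))
im=cv2.imread('pics/wrist0.png')[30:240,280:530]
cv2.imwrite('pics/w0c.png',cv2.resize(im,None,fx=2.8,fy=2.8,interpolation=cv2.INTER_CUBIC))
s=bot.get_calibration('side');im=cv2.imread('pics/side0.png')[170:300,280:430]
cv2.imwrite('pics/s0c.png',cv2.resize(im,None,fx=4,fy=4,interpolation=cv2.INTER_CUBIC))
E
```

```text
stop [560.6  75.5]
eartip [564.9 127.4]
start [550.9 -20.2]
TL [504.8 143.3]
BL [487.8 -48.4]
TR [745.6 121.2]
vial [593.5 186.4]
wt [710.3 193.6]
jar [ 614.4 -123.5]
eraser [ 517.8 -116.6]
knob [666.7  30.7]
```

View pics/w0c.png

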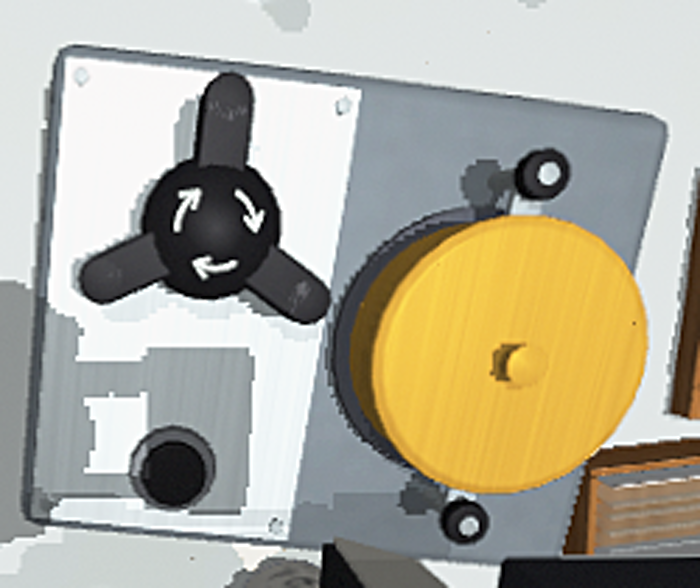

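View pics/s0c.png

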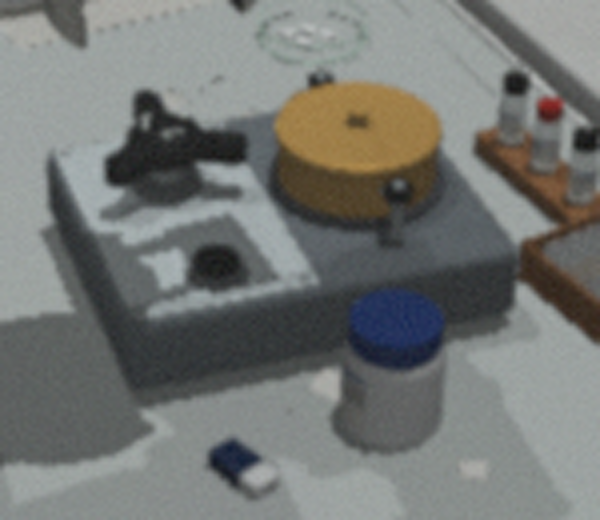

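Run:
```python
from plant import bot
from h import *
from scipy.optimize import least_squares
c=bot.get_calibration('wrist');s=bot.get_calibration('side')
w=lambda a,b:(280+a/2.8,30+b/2.8); sd=lambda a,b:(280+a/4,170+b/4)
O=[(c,w(231,73),(-60,87,92)),(c,w(174,473),(-60,-65,72)),(c,w(60,46),(-125,100,60)),(c,w(667,117),(125,100,60)),(c,w(24,522),(-125,-100,60)),(c,w(520,367),(55,0,116)),
(s,sd(217,263),(-60,-65,72)),(s,sd(358,120),(55,0,116)),(s,sd(48,152),(-125,100,60)),(s,sd(135,335),(-125,-100,60))]
T=lambda p,q:np.array([p[0]+np.cos(p[2])*q[0]-np.sin(p[2])*q[1],p[1]+np.sin(p[2])*q[0]+np.cos(p[2])*q[1],q[2]])
f=lambda p:np.concatenate([px(k,T(p,q))-u for k,u,q in O])
r=least_squares(f,[620,40,-.1],x_scale=[1,1,.01],loss='soft_l1')
print(r.x,f(r.x).reshape(-1,2).round(1).tolist())
for q in [(-60,35,108),(-60,-65,72),(-60,78,100)]:
    P=T(r.x,q);print(P.round(1),px(c,P).round(1))
```

```text
[ 6.17632402e+02  3.46683865e+01 -9.81329513e-02] [[0.1, 1.3], [0.3, 1.2], [-2.1, -2.6], [5.2, -0.3], [-2.0, 2.7], [3.6, 0.4], [-0.5, -1.4], [0.0, -3.4], [-1.8, -0.9], [-2.1, -1.3]]
[561.4  75.4 108. ] [357.8 112.1]
[551.6 -24.1  72. ] [342.5 200.2]
[565.6 118.2 100. ] [362.6  65.8]
```

jog_arm(gripper=0, targets=[{"xyz":[0.236,0.114,0.3],"spin":0},{"xyz":[0.236,0.114,0.3],"spin":0},{"xyz":[0.236,0.114,0.3],"spin":0},{"xyz":[0.236,0.114,0.3],"spin":0},{"xyz":[0,0,0],"spin":1},{"xyz":[0,0,0],"spin":0},{"xyz":[0,0,0],"spin":0},{"xyz":[0,0,0],"spin":0},{"xyz":[0,0,0],"spin":0},{"xyz":[0,0,0],"spin":0}])

```text
time: 1.4
tool_pos: [561.6, 75.4, 130.9]
tcp_rot: [3.141, -0.0, 1.471]
contact_force: [-0.1, 0.1, -0.3]
grip_width: 1.1
finger_force: 0.0
```

Run:
```python
from plant import bot
from h import *
o=bot.get_obs();print(o['time'],o['tool_pos'],o['tcp_rot'],o['contact_force'],o['grip_width'])
a=bot.capture('side');b=bot.capture('scene')
f=lambda im,x,y:cv2.resize(im[y:y+130,x:x+130],(400,400),interpolation=cv2.INTER_CUBIC)
cv2.imwrite('pics/p1.png',np.hstack([f(a,270,130),f(b,250,130)]))
```

```text
1.4 [561.56617403  75.44327211 130.91028425] [ 3.14118007e+00 -4.41127395e-05  1.47089964e+00] [-0.05725172  0.14073073 -0.33797066] 1.0865794536951794
```

View pics/p1.png

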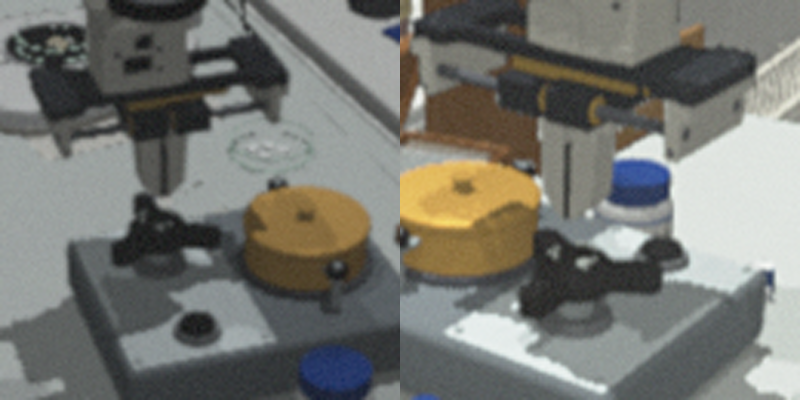

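jog_arm(targets=[{"xyz":[0,0,0.13],"spin":0},{"xyz":[0,0,0.11],"spin":0},{"xyz":[0,0,0.03],"spin":0},{"xyz":[0,0,0.03],"spin":0},{"xyz":[0,0,0.03],"spin":0},{"xyz":[0,0,0.02],"spin":0},{"xyz":[0,0,0.02],"spin":0},{"xyz":[0,0,0.01],"spin":0},{"xyz":[0,0,0],"spin":0},{"xyz":[0,0,0],"spin":0}])

```text
time: 2.75
tool_pos: [561.5, 75.5, 100.3]
tcp_rot: [-3.142, 0.0, 1.471]
contact_force: [-0.4, 0.3, 0.2]
grip_width: 0.3
finger_force: 0.0
```

jog_arm(targets=[{"xyz":[0,0,0.01],"spin":0},{"xyz":[0,0,0.01],"spin":0},{"xyz":[0,0,0.01],"spin":0},{"xyz":[0,0,0],"spin":0},{"xyz":[0,0,0],"spin":0},{"xyz":[0,0,0],"spin":0},{"xyz":[0,0,0],"spin":0},{"xyz":[0,0,0],"spin":0},{"xyz":[0,0,0],"spin":0},{"xyz":[0,0,0],"spin":0}])

```text
time: 4.0
tool_pos: [561.9, 75.6, 99.6]
tcp_rot: [3.14, -0.0, 1.471]
contact_force: [-3.8, 0.4, 11.6]
grip_width: 0.2
finger_force: 5.6
```

jog_arm(targets=[{"xyz":[0,0,-0.1],"spin":0},{"xyz":[0,0,-0.22],"spin":0},{"xyz":[0.27,-0.24,0],"spin":0},{"xyz":[0.27,-0.24,0],"spin":0},{"xyz":[0,0,0],"spin":0},{"xyz":[0,0,0.2],"spin":0},{"xyz":[0,0,0.2],"spin":0},{"xyz":[0,0,0.25],"spin":0},{"xyz":[0,0,0],"spin":0},{"xyz":[0,0,0],"spin":0}])

```text
time: 5.25
tool_pos: [528.1, 122.1, 71.8]
tcp_rot: [3.141, -0.0, 1.47]
contact_force: [-0.2, 0.4, 0.0]
grip_width: 0.5
finger_force: 0.0
```

Run:
```python
from plant import bot
from h import *
o=bot.get_obs();print(o['time'],o['tool_pos'],o['tcp_rot'],o['contact_force'],o['grip_width'])
a=bot.capture('wrist');b=bot.capture('scene')
f=lambda im,x,y,w:cv2.resize(im[y:y+w,x:x+w],(400,400),interpolation=cv2.INTER_CUBIC)
cv2.imwrite('pics/p2.png',np.hstack([f(a,240,60,260),f(b,250,140,110)]))
```

```text
5.25 [528.13207151 122.080749    71.82448399] [ 3.14101834e+00 -5.06504329e-05  1.47041816e+00] [-0.22554076  0.4333185   0.02285109] 0.5328705616356394
```

View pics/p2.png

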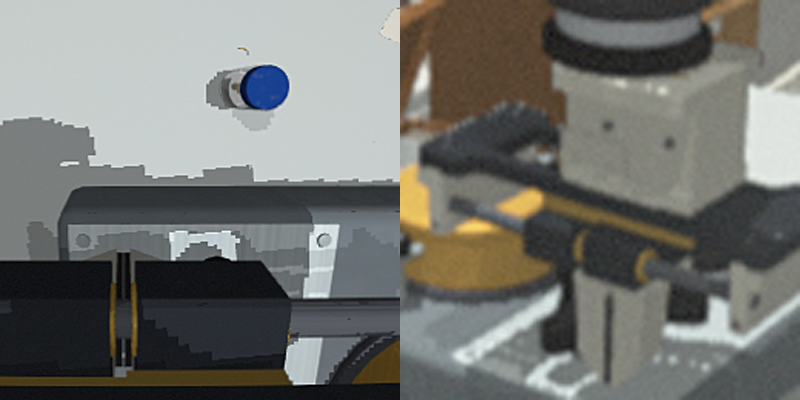

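jog_arm(targets=[{"xyz":[0,0.06,0],"spin":0},{"xyz":[0,0.06,0],"spin":0},{"xyz":[0,0,0],"spin":0},{"xyz":[0.0325,0.055,0],"spin":1},{"xyz":[0.0325,0.055,0],"spin":1},{"xyz":[0.0325,0.055,0],"spin":1},{"xyz":[0.0325,0.055,0],"spin":1},{"xyz":[0.0325,0.055,0],"spin":1},{"xyz":[0,0,0],"spin":0},{"xyz":[0,0,0],"spin":0}])

```text
time: 6.6
tool_pos: [561.4, 127.4, 71.4]
tcp_rot: [-3.141, 0.0, 0.973]
contact_force: [-1.1, 1.1, 0.8]
grip_width: 0.5
finger_force: 0.5
```

jog_arm(targets=[{"xyz":[0.0325,0.055,0],"spin":1},{"xyz":[0.0325,0.055,0],"spin":1},{"xyz":[0.0325,0.055,0],"spin":1},{"xyz":[0.0163,0.0275,0],"spin":0.5},{"xyz":[0,0,0],"spin":0},{"xyz":[0,0,0],"spin":0},{"xyz":[0,0,0],"spin":0},{"xyz":[0,0,0],"spin":0},{"xyz":[0,0,0],"spin":0},{"xyz":[0,0,0],"spin":0}])

```text
time: 7.85
tool_pos: [579.2, 123.8, 71.6]
tcp_rot: [3.142, -0.0, 0.621]
contact_force: [-0.4, 2.0, 0.2]
grip_width: 0.6
finger_force: 0.7
```

Run:
```python
from plant import bot
from h import *
o=bot.get_obs();print(o['time'],o['tool_pos'],o['tcp_rot'],o['contact_force'],o['moment'])
a=bot.capture('side');b=bot.capture('scene')
f=lambda im,x,y,w:cv2.resize(im[y:y+w,x:x+w],(400,400),interpolation=cv2.INTER_CUBIC)
cv2.imwrite('pics/p3.png',np.hstack([f(a,280,160,110),f(b,250,140,110)]))
```

```text
7.85 [579.22806908 123.83999142  71.5532764 ] [ 3.14156105e+00 -9.01649412e-05  6.20867395e-01] [-0.42404289  2.0058364   0.18766315] [0.25754203 0.14948978 0.02574551]
```

View pics/p3.png

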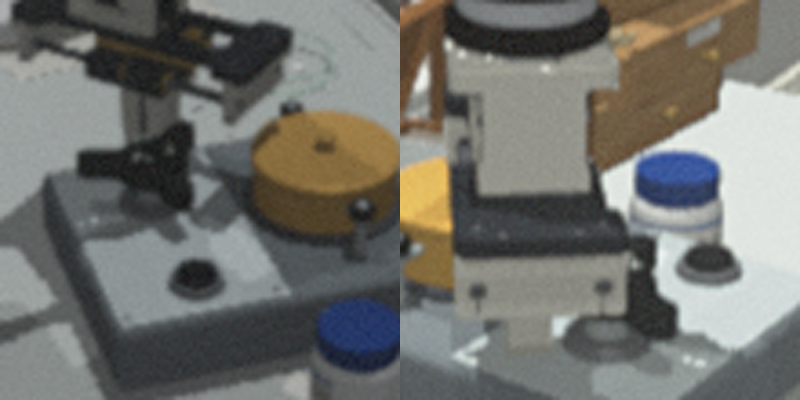

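jog_arm(targets=[{"xyz":[0.013,0.022,0],"spin":0.4},{"xyz":[0.013,0.022,0],"spin":0.4},{"xyz":[0,0,0],"spin":0},{"xyz":[0,0,0],"spin":0},{"xyz":[0,0,0],"spin":0},{"xyz":[0,0,0],"spin":0},{"xyz":[0,0,0],"spin":0},{"xyz":[0,0,0],"spin":0},{"xyz":[0,0,0],"spin":0},{"xyz":[0,0,0],"spin":0}])

```text
time: 9.2
tool_pos: [582.9, 122.1, 71.5]
tcp_rot: [3.142, -0.0, 0.541]
contact_force: [-1.2, 1.7, 0.0]
grip_width: 0.8
finger_force: 0.8
```

jog_arm(targets=[{"xyz":[-0.0376,-0.052,0],"spin":-1},{"xyz":[-0.0376,-0.052,0],"spin":-1},{"xyz":[-0.0376,-0.052,0],"spin":-1},{"xyz":[-0.0376,-0.052,0],"spin":-1},{"xyz":[-0.0376,-0.052,0],"spin":-1},{"xyz":[-0.0376,-0.052,0],"spin":-1},{"xyz":[-0.0376,-0.052,0],"spin":-1},{"xyz":[-0.0376,-0.052,0],"spin":-1},{"xyz":[-0.0376,-0.052,0],"spin":-1},{"xyz":[-0.0376,-0.052,0],"spin":-1}])

```text
time: 10.45
tool_pos: [533.7, 119.5, 71.5]
tcp_rot: [3.141, 0.0, 1.544]
contact_force: [0.4, -0.1, -0.4]
grip_width: 0.5
finger_force: 0.0
```

jog_arm(targets=[{"xyz":[0,-0.12,0],"spin":0},{"xyz":[0,-0.1,0],"spin":0},{"xyz":[0,0,-0.3],"spin":0},{"xyz":[0,0,-0.3],"spin":0},{"xyz":[0,0,-0.3],"spin":0},{"xyz":[0,0,-0.3],"spin":0},{"xyz":[0,0,-0.3],"spin":0},{"xyz":[0,0,0],"spin":0},{"xyz":[0,0,0],"spin":0},{"xyz":[0,0,0],"spin":0}])

```text
time: 11.7
tool_pos: [515.5, 120.3, 190.4]
tcp_rot: [-3.14, 0.0, 1.541]
contact_force: [0.7, 1.2, 0.3]
grip_width: 0.7
finger_force: 0.0
```

jog_arm(gripper=100, targets=[{"xyz":[-0.5,0,0],"spin":0},{"xyz":[-0.5,0,0],"spin":0},{"xyz":[-0.4,0,0],"spin":0},{"xyz":[0,0,0],"spin":0},{"xyz":[0,0,0],"spin":0},{"xyz":[0,0,0],"spin":0},{"xyz":[0,0,0],"spin":0},{"xyz":[0,0,0],"spin":0},{"xyz":[0,0,0],"spin":0},{"xyz":[0,0,0],"spin":0}])

```text
time: 12.95
tool_pos: [512.8, 8.5, 191.6]
tcp_rot: [3.141, 0.0, 1.541]
contact_force: [0.0, 0.5, 0.4]
grip_width: 90.9
finger_force: 0.0
```

Run:
```python
from plant import bot
from h import *
o=bot.get_obs();print(o['time'],o['tool_pos'],o['tcp_rot'],o['contact_force'],o['grip_width'])
c=bot.get_calibration('wrist');a=bot.capture('wrist');b=bot.capture('scene')
print(px(c,[561.4,75.4,108]),px(c,[551.6,-24,72]))
f=lambda im,x,y,w:cv2.resize(im[y:y+w,x:x+w],(400,400),interpolation=cv2.INTER_CUBIC)
cv2.imwrite('pics/p4.png',np.hstack([f(a,240,0,400),f(b,250,160,140)]))
```

```text
12.95 [512.80885939   8.46448252 191.55648415] [3.14142787e+00 6.34122227e-07 1.54088772e+00] [0.03753469 0.51361829 0.37881931] 90.94865259908126
[374.46049091 120.22174079] [356.78376435 216.10460871]
```

View pics/p4.png

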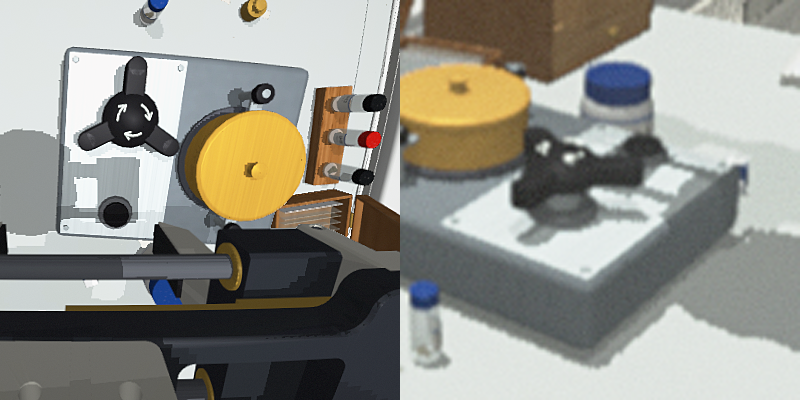

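Run:
```python
from plant import bot
from h import *
c=bot.get_calibration('wrist')
print(at(c,355,212,72),at(c,371,118,108))
b=bot.capture('scene');a=cv2.imread('pics/scene0.png')
s=bot.get_calibration('scene')
print(px(s,[561,75,108]),px(s,[561,75,100]))
g=lambda i,x0,y0,x1,y1:cv2.cvtColor(i[y0:y1,x0:x1],6).astype(np.float32)
for r in [(280,195,350,242),(240,185,300,222),(215,215,300,280)]:
    print(cv2.phaseCorrelate(g(a,*r),g(b,*r)))
    print(np.abs(g(a,*r)-g(b,*r)).mean())
f=lambda im:cv2.resize(im[185:285,270:370],(400,400),interpolation=cv2.INTER_CUBIC)
cv2.imwrite('pics/p5.png',np.hstack([f(a),f(b)]))
```

```text
[549.7 -19.4] [558.4  77.2]
[306.14028413 210.82053604] [306.0659167  214.71433382]
((-0.029626374592091054, 0.24293218588118037), 0.9272373520113804)
7.7346506
((-0.002350776685062783, 0.07541093276967104), 0.9710714244842529)
2.3612614
((0.05285973472651051, -0.01103220001495231), 0.9960841514446117)
2.1335747
```

View pics/p5.png

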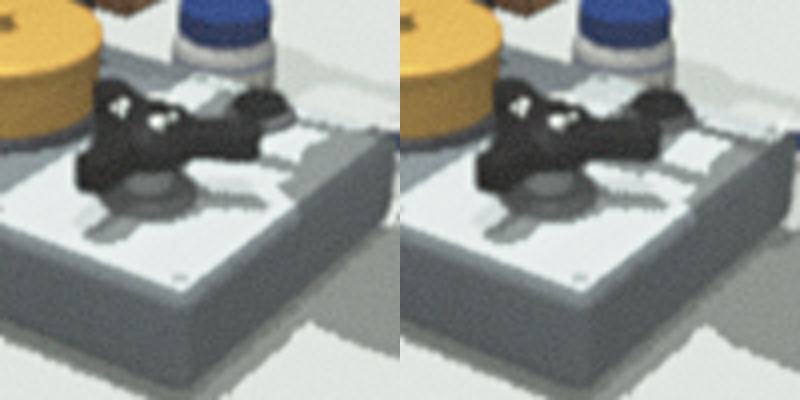

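jog_arm(targets=[{"xyz":[-0.366,-0.2,0],"spin":0},{"xyz":[0,0,0.4],"spin":0},{"xyz":[0,0,0.4],"spin":0},{"xyz":[0,0,0.4],"spin":0},{"xyz":[0,0,0.2],"spin":0},{"xyz":[0,0,0.06],"spin":0},{"xyz":[0,0,0.03],"spin":0},{"xyz":[0,0,0.03],"spin":0},{"xyz":[0,0,0],"spin":0},{"xyz":[0,0,0],"spin":0}])

```text
time: 14.35
tool_pos: [496.4, -20.5, 70.5]
tcp_rot: [3.14, 0.0, 1.541]
contact_force: [-0.4, 0.2, 2.7]
grip_width: 91.7
finger_force: 1.3
```

Contact on the button (2.7 N). Press on to the bottom in small steps.

jog_arm(targets=[{"xyz":[0,0,0.015],"spin":0},{"xyz":[0,0,0.015],"spin":0},{"xyz":[0,0,0.015],"spin":0},{"xyz":[0,0,0.01],"spin":0},{"xyz":[0,0,0],"spin":0},{"xyz":[0,0,0],"spin":0},{"xyz":[0,0,0],"spin":0},{"xyz":[0,0,0],"spin":0},{"xyz":[0,0,0],"spin":0},{"xyz":[0,0,0],"spin":0}])

```text
time: 15.6
tool_pos: [496.5, -20.5, 66.9]
tcp_rot: [3.139, 0.0, 1.541]
contact_force: [-4.5, 0.2, 15.3]
grip_width: 91.8
finger_force: 7.6
```

jog_arm(targets=[{"xyz":[0,0,0.012],"spin":0},{"xyz":[0,0,0],"spin":0},{"xyz":[0,0,0],"spin":0},{"xyz":[0,0,0],"spin":0},{"xyz":[0,0,0],"spin":0},{"xyz":[0,0,0],"spin":0},{"xyz":[0,0,0],"spin":0},{"xyz":[0,0,0],"spin":0},{"xyz":[0,0,0],"spin":0},{"xyz":[0,0,0],"spin":0}])

```text
time: 16.85
tool_pos: [496.5, -20.5, 66.6]
tcp_rot: [3.139, 0.001, 1.541]
contact_force: [-6.6, 0.2, 22.1]
grip_width: 91.7
finger_force: 11.2
```

jog_arm(targets=[{"xyz":[0,0,-0.03],"spin":0},{"xyz":[0,0,-0.1],"spin":0},{"xyz":[0,0,-0.3],"spin":0},{"xyz":[0,0,-0.4],"spin":0},{"xyz":[0,0,-0.4],"spin":0},{"xyz":[0,0,-0.4],"spin":0},{"xyz":[0,0,0],"spin":0},{"xyz":[0,0,0],"spin":0},{"xyz":[0,0,0],"spin":0},{"xyz":[0,0,0],"spin":0}])

```text
time: 18.1
tool_pos: [495.5, -20.3, 194.1]
tcp_rot: [-3.14, -0.0, 1.541]
contact_force: [1.3, 0.1, -0.2]
grip_width: 91.7
finger_force: 0.0
```

Run:
```python
from plant import bot
from h import *
o=bot.get_obs();print(o['time'],o['tool_pos'],o['contact_force'])
g=lambda i,x0,y0,x1,y1:cv2.cvtColor(i[y0:y1,x0:x1],6).astype(np.float32)
a=cv2.imread('pics/scene0.png');b=bot.capture('scene')
for r in [(280,195,350,242),(215,215,300,280),(190,250,275,295)]: print(cv2.phaseCorrelate(g(a,*r),g(b,*r)))
a=cv2.imread('pics/side0.png');b=bot.capture('side')
for r in [(320,222,350,248),(325,240,400,300)]: print(cv2.phaseCorrelate(g(a,*r),g(b,*r)))
```

```text
18.1 [495.46890034 -20.31387009 194.08423163] [ 1.30820194  0.08903298 -0.22072057]
((0.08839493978971547, 0.04596137090586083), 0.9248312021847125)
((0.04375813034113207, -0.03341069992914214), 0.9817668620450997)
((0.0022459799471903352, 0.5498562858121545), 0.9916793802049425)
((0.13137162025708982, 0.19973001648593858), 0.4147532981119038)
((0.4572021801968589, -0.041884761405416526), 0.9054203938378228)
```

```bash
python3 -c "
from plant import bot
print(bot.close_job())"
```

```text
the job is handed in; nothing more can be done
None
```

The job is handed in: I pressed the stop button until it latched, twisted an ear clockwise until it popped up and sprang back, then pressed the start button fully in and let go. It took about 18 s with low forces, and the camera check showed the shaker unmoved. I saw no sign that the objects around it had moved, but I did not check each one closely.

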